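# Unlatch the ball dish and turn its spout to the cup

## Task

The wooden dish with a loose bearing ball is latched on its stand: swing the hinged hasp right back past upright and leave it open, then lift the dish by its bail straight up about a hand's breadth (10 cm), keeping it level with the ball in its middle. Only then turn it a quarter turn above the stand, so that its spout points at the round cup, not the square bin. Finish while still holding it there, level and still, ready to pour, with cup, bin, tape roll and wood block left where they are.

Things in the scene. Friction and masses are not known exactly. Their poses are not given: they have to be found in the camera images.
- stand: fixed plywood stand, base 190 x 150 x 12 mm. Origin on the table under the centre of the dish's seat; x points where the spout points at first (away from the robot), y to the left of that, z up. The seat is a round socket, floor 24 mm above the table, rim 6 mm higher, in which the dish's foot stands loosely.
- hasp (a joint): angle of the flat steel hasp (strap 20 x 4 mm) at the stand's near end. 0 = level over the dish's ear, on a catch whose small staple (top 61 mm above the table) comes through a slot in the strap; 1.57 = upright; end stop at 2.4, folded back to the stand's +y side. The hinge is stiff (0.045 N m): it stays where it is left.
- hasp_pin (a point): middle of the hasp's handle pin: round steel bar 10 mm thick that sticks out sideways (to the stand's -x, parallel to the hinge axis) from the strap's free end. Free length 43 mm between strap and a 16 mm end ball, 24 mm out from this point. 80 mm from the hinge axis; 50 mm above the table when shut, only the table below. Moves with the hasp.
- hasp_hinge (a point): fixed point on the hasp's hinge axis, in the plane in which hasp_pin moves: (-122, +35, 50) mm in the stand's frame. The axis runs along the stand's x. When shut, the pin lies at 80 mm to -y of this point; it swings up and over to +y.
- dish_grip (a point): centre of the dish's bail bar, where to grip: level flat steel bar 14 mm wide (dish's x), 16 mm high, 140 mm long (dish's y), on two uprights at its ends, 90 mm straight above dish_mid, 128 mm above the table at first. Axes: x to the spout, y along the bar, z up. The weight (dish and ball about 0.4 kg) hangs nearly under it. 51 mm free between bar and ball.
- dish_mid (a point): middle of the dish's floor, 14 mm above the foot's underside, 38 mm above the table at first. Dish 132 mm across, 34 mm high; floor a cone rising 12 degrees all round, inside a lip. Spout, an open trough 36 mm wide through a gap in the lip, to 95 mm out along +x; steel ear (24 mm wide, 6 mm thick) to 98 mm along -x, under the hasp, between its two posts with 4 mm of play each side.
- dish: the whole dish with its bail; origin at the centre of the underside of its foot, x towards the spout, y along the bail bar, z up.
- ball_center (a point): centre of the loose steel ball, 30 mm in diameter, lying at the lowest point in the middle of the dish (15 mm above dish_mid).
- cup: round aluminium cup, 80 mm across the mouth, 75 mm high, open at the top, loose. It stands to the left or the right of the stand, about 0.18 m from the seat's centre, square to the spout's first direction; origin at the centre of its underside.
- bin: square open plywood bin 80 x 80 x 60 mm, loose, on the other side of the stand from the cup; origin at the centre of its underside.
- roll: roll of tape, 96 mm across, 24 mm high, lying on the table at the right; a bystander. Origin at the centre of its underside.
- block: block of wood 60 x 100 x 28 mm lying on the table near the robot, at the left; a bystander. Origin at the centre of its underside.
There are look-alikes about, which are no part of the job. What is shaped like the bin but orange is not meant.

How it is judged:
On the way, in this order (a step that is already met when the one before it is completed fails the run):
1. the hasp is swung back past upright while the dish stands in its seat (value of joint hasp above 1.7 rad and height (world z) of dish below 0.035 m), for 0.2 s.
2. the dish is lifted at least 6 cm straight up, its spout still pointing as it stood (within 20 degrees) (height (world z) of dish above 0.084 m and angle between the x axis of dish and the x axis of stand, either way round below 0.35 rad and horizontal distance between dish and stand below 0.06 m), for 0.05 s.
At the end, for the whole second after the job is handed in: still gripped, at rest, level within 0.1 rad, 6 cm or more above its seat and within 6 cm of straight over it, carried by nothing else; spout line passes within 35 mm of the cup's centre, ball within 12 mm of the dish's middle, hasp still back past upright (height (world z) of dish above 0.084 m and horizontal distance between dish and stand below 0.06 m and x of cup in the frame of dish above 0.1 m and y of cup in the frame of dish between -0.035 and 0.035 m and angle between dish's own z axis and vertical below 0.1 rad and horizontal distance between ball_center and dish_mid below 0.012 m and distance between ball_center and dish_mid below 0.022 m and linear speed of dish below 0.03 m/s and contact force between the fingers and dish above 2 N and contact force between dish and stand below 0.2 N and contact force between dish and cup below 0.2 N and contact force between dish and bin below 0.2 N and value of joint hasp above 1.6 rad); the arm keeps its last pose, push and grip.
It fails at once if the ball leaves the middle of the dish by more than 30 mm (horizontal distance between ball_center and dish_mid above 0.03 m).
It fails at once if the dish is tipped by more than 0.2 rad (angle between dish's own z axis and vertical above 0.2 rad).
It fails at once if the dish is lifted before the hasp is off (value of joint hasp below 1.2 rad and height (world z) of dish above 0.05 m).
It fails at once if cup, bin, tape roll or wood block is moved by more than 20 mm (distance of any of cup, bin, roll, block from where it was at the start of the episode above 0.02 m).
It also fails if it takes over 54 s, if anything falls off the work surface, if the arm or the gripper's body presses on something with over 40 N, if the wrist force passes 120 N, or if a joint passes its speed limit or range.

## Robot

A 6-joint arm with a two-finger parallel gripper is mounted at the origin on a cart in front of the work surface, level with it; the furniture and walls round the work are solid. World frame = base frame: x ahead of the robot, y to its left, z up, the work surface at z = 0. Lengths are in m, angles in rad, forces in N, time in s.
With the tool pointing down it reaches from about 0.375 to 0.9 m from the base axis. Payload 3.1 kg.
Tool frame: the origin (TCP) lies at the very end of the fingers, on their centre line; the grasp point (between the pads) lies 19 mm behind it; z points along the fingers, y is the direction in which the jaws open and shut (so a half turn about z gives the same grasp; the last joint's range is limited). The gripper opens to 87 mm and grips with 3 to 60 N. Pads are 19 mm wide; open, the fingers measure 117 mm over their backs; the gripper's body (75 mm by 190 mm) begins 51 mm behind the grasp point.
Start: joints at [-1.385, 0.527, 1.433, -0, 1.181, -0.178], TCP at [0.222, -0.584, 0.223] pointing down, gripper open.
Joint ranges: [-3.08, 3.08], [-0.75, 2.2], [0.22, 2.44], [-1.43, 4.57], [0, 2.65], [-2.85, 2.85]. Speed limits (rad/s): [2.79, 2.79, 3.14, 3.14, 3.14, 3.14].

## Interface

Orientations are given as a unit quaternion [x, y, z, w].
In Python, from rig import robot gives the robot as it stands.
- The arm moves only by the tool arm_command, never from a script. Its argument "targets" is a list of rows, each a list of 5 numbers: the shift along the tool's x, y, z in cm, then the turn about the tool's z in rad, then the finger opening in cm, from 0 to 8.7. In form: [[dx, dy, dz, spin, hand], ...]. A call has 1 to 5 rows; each row is the pose to reach, as a shift and turn from the pose commanded when the call began, along the tool's axes at that moment; what a row does not reach only later rows make up. A row lasts 1/8 s, in which the tool goes at most 62.5 mm and 10.7 degrees, less where a joint would pass 70% of its speed; a pose out of reach is approached as far as the arm can. A call with a gripper value outside its range is refused whole. The fingers move at their own pace and stop on an object; "newtons" is the grip in N (left out, the last holds). Time passes only in rows, so rows that repeat a pose let the fingers close. It gives the time, the measured TCP pose, the force and the opening at its end, in the units of the state.
- robot.get_obs(): the state, without advancing time (a new reading comes with each control period).
- robot.camera(name): name is "side" or "top"; returns (picture, depth): 384x512x3 uint8, red, green, blue; 384x512 float32, m along the optical axis (not along the pixel's ray), 0 where there is no reading.
- robot.camera_model(name): a dict with "mtx" (3x3 intrinsics, pixels), "extrinsics" (4x4, takes a point from world to camera coordinates). Camera axes: x right, y up, looking along -z (the intrinsics and any distortion apply to the point x, -y, -z); pixel columns grow to the right and rows downward; lengths in m; the calibration is good to about 2 mm. A picture is of the moment at which its call begins. camera_model takes no time and is no camera call.
- robot.hand_in(): hands the job in, once; it reports no verdict.
The state is a dict: "time": time; "q": joint angles; "joint_velocities": joint speeds; "joint_torque": joint torques, N m; "position": TCP position; "tool_rot": TCP orientation; "ft_force": force on the tool from outside, world axes, zero at the start; "moment": the same for the moment, N m; "grip_width": finger opening in m.
Only numpy, scipy, OpenCV 4.12 (cv2) and the standard library are available. Lean on these libraries where they do the work, as an engineer would, in place of code of your own. Each camera call takes 0.05 s, during which the arm holds its last target.

## Working session

There is one attempt and no reset: what is moved stays moved. The work goes in short steps, Python scripts to look and compute and a tool call to move; the robot and the scene stay as the last step left them, time stands still between calls to the robot, and variables do not carry over. Pictures are saved under pics/ and viewed, and the job is handed in when it is done.

Besides the shell and the picture viewer there is one more tool, called after "Emit:" as name(argument=value, ...) on one line, values as JSON. arm_command: Moves the arm, as the interface text tells. Its arguments: {"type":"object","properties":{"targets":{"type":"array","items":{"type":"array","items":{"type":"number"}}},"newtons":{"type":"number"}},"required":["targets"]}

```bash
mkdir -p pics; ls; cat > h.py <<'E'
import numpy as np, cv2
from rig import robot
def shot(n,f):
    p,d=robot.camera(n); cv2.imwrite(f'pics/{f}.png',cv2.cvtColor(p,cv2.COLOR_RGB2BGR)); np.save(f'pics/{f}.npy',d); return p,d
def world(n,u,v,z):
    m=robot.camera_model(n);K=np.array(m['mtx']);E=np.array(m['extrinsics'])
    x=(u-K[0,2])/K[0,0]*z; y=(v-K[1,2])/K[1,1]*z
    return (np.linalg.inv(E)@np.array([x,-y,-z,1]))[:3]
def proj(n,P):
    m=robot.camera_model(n);K=np.array(m['mtx']);E=np.array(m['extrinsics'])
    c=E@np.array([*P,1]); x,y,z=c[0],-c[1],-c[2]
    return K[0,0]*x/z+K[0,2],K[1,1]*y/z+K[1,2]
def atz(n,u,v,h):
    a=world(n,u,v,.5);b=world(n,u,v,1.);t=(h-a[2])/(b[2]-a[2]);return a+t*(b-a)
E
python3 - <<'E'
from h import *
for n in('top','side'):
    shot(n,n+'0'); m=robot.camera_model(n); print(n,m)
o=robot.get_obs(); print(o)
E
```

```text
pics
top {'mtx': array([[499.09813434,   0.        , 256.04424007],
       [  0.        , 499.09813434, 199.25662072],
       [  0.        ,   0.        ,   1.        ]]), 'extrinsics': array([[ 0.02268339, -0.99968753,  0.01050259, -0.05154948],
       [ 0.99105026,  0.02386723,  0.13133824, -0.53001311],
       [-0.13154787,  0.0074294 ,  0.99128198, -1.41202233],
       [ 0.        ,  0.        ,  0.        ,  1.        ]])}
side {'mtx': array([[430.39200002,   0.        , 250.04153842],
       [  0.        , 430.39200002, 198.37581588],
       [  0.        ,   0.        ,   1.        ]]), 'extrinsics': array([[-0.86390251, -0.50364659, -0.00354536,  0.40256901],
       [ 0.28016347, -0.48638885,  0.82760759, -0.24750172],
       [-0.41854616,  0.71397899,  0.56129592, -1.00743132],
       [ 0.        ,  0.        ,  0.        ,  1.        ]])}
{'time': 0.1, 'q': array([-1.38551417e+00,  5.28395156e-01,  1.43376121e+00, -3.90533326e-06,
        1.18139496e+00, -1.78503342e-01]), 'joint_velocities': array([-0.00148009, -0.00261282, -0.00301376,  0.00105628,  0.00056431,
       -0.00062883]), 'joint_torque': array([ 2.58870250e-04, -4.40984523e+01, -1.77150589e+01,  6.34489604e-02,
        5.33501920e-02, -4.08811979e-05]), 'position': array([ 0.22228654, -0.5834372 ,  0.22166012]), 'tool_rot': array([ 9.83502466e-01,  1.80892067e-01, -5.12511090e-06, -9.79324465e-04]), 'ft_force': array([ 1.47611681, -0.31776707, -0.69199921]), 'moment': array([-0.03310346, -0.04829202, -0.03118715]), 'grip_width': 0.08696876353980218}
```

View pics/top0.png

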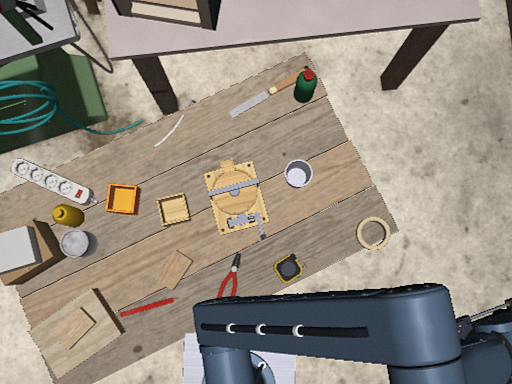

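View pics/side0.png

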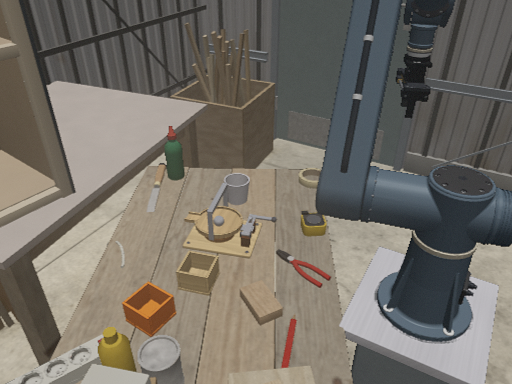

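The top view shows the stand at about (237,197), with the cup to its right (298,173) and the plain bin to its left (173,208). The orange bin (122,198) and the grey can (75,242) are look-alikes. I'll enlarge the stand next.

```bash
python3 - <<'E'
import cv2
a=cv2.imread('pics/top0.png')[145:255,185:325]; cv2.imwrite('pics/top0c.png',cv2.resize(a,None,fx=5.4,fy=5.4,interpolation=cv2.INTER_CUBIC))
a=cv2.imread('pics/side0.png')[160:270,170:310]; cv2.imwrite('pics/side0c.png',cv2.resize(a,None,fx=5.4,fy=5.4,interpolation=cv2.INTER_CUBIC))
E
```

```text
(no output)
```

View pics/top0c.png

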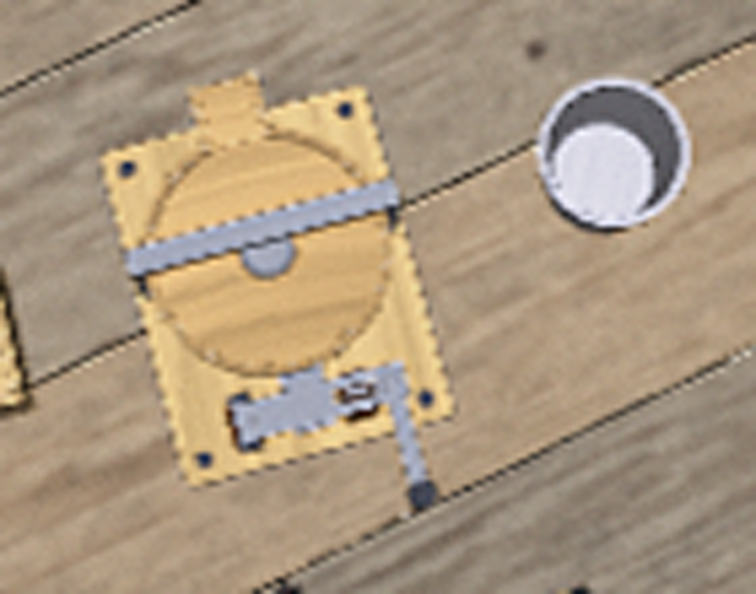

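View pics/side0c.png

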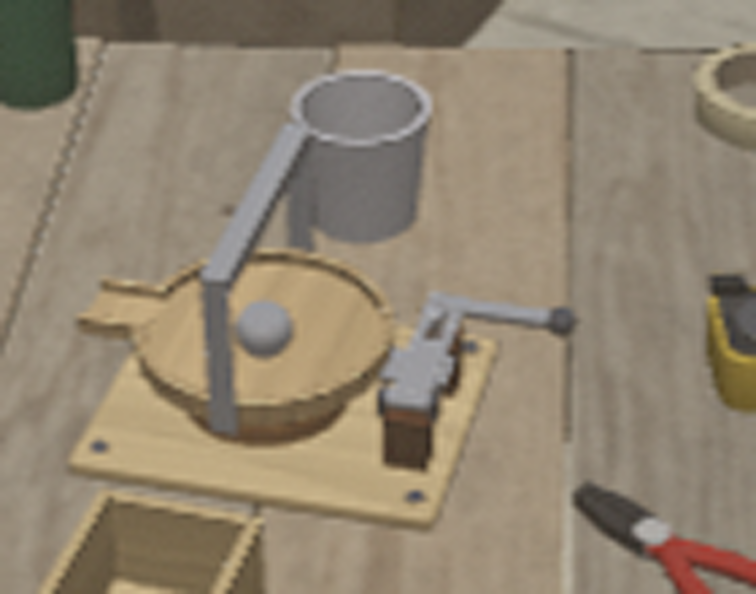

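```bash
python3 - <<'E'
from h import *
f=lambda x,y:((x+.5)/5.4-.5+185,(y+.5)/5.4-.5+145)
T=lambda x,y,h:atz('top',*f(x,y),h)
A,B=T(128,262,.136),T(398,195,.136); print('bar',A,B,np.linalg.norm(A-B),(A+B)/2)
d=A-B; yaw_bar=np.arctan2(d[1],d[0])-np.pi/2; print('yaw',yaw_bar)
C=[T(*c,.012) for c in((103,155),(363,88),(452,412),(195,485))]
for i in range(4): print(C[i],np.linalg.norm(C[i]-C[(i+1)%4]))
for a,b in((3,0),(2,1)):
    v=C[b]-C[a]; print('yawstand',np.arctan2(v[1],v[0]))
for a,b in((1,0),(2,3)):
    v=C[b]-C[a]; print('yawstand',np.arctan2(v[1],v[0])-np.pi/2)
print('pinball',T(423,494,.05)); cup=T(614,154,.075); print('cup',cup)
m=(A+B)/2; 
for yaw in (yaw_bar,):
    R=np.array([[np.cos(yaw),-np.sin(yaw)],[np.sin(yaw),np.cos(yaw)]])
    print('cup in stand',R.T@(cup-m)[:2],'pinball',R.T@(T(423,494,.05)-m)[:2])
    print('pin mid',m[:2]+R@[-.122,-.045],'hinge',m[:2]+R@[-.122,.035])
d=np.load('pics/top0.npy'); u,v=f(263,228); print(world('top',u,v,d[int(round(v)),int(round(u))]))
u,v=f(423,494); print(world('top',u,v,d[int(round(v)),int(round(u))]))
g=lambda x,y:((x+.5)/5.4-.5+170,(y+.5)/5.4-.5+160)
print('side bar near end',atz('side',*g(215,277),.136),'far',atz('side',*g(295,127),.136),'ball',atz('side',*g(561,320),.05))
E
```

```text
bar [0.53131871 0.09076997 0.136     ] [ 0.56854349 -0.04334018  0.136     ] 0.13918052438273656 [0.5499311  0.02371489 0.136     ]
yaw 0.2707527241400416
[0.60801245 0.11764265 0.012     ] 0.14757686718971644
[ 0.64903209 -0.02411884  0.012     ] 0.1855419693019582
[ 0.47108704 -0.07666767  0.012     ] 0.14456536752730617
[0.42825964 0.06140825 0.012     ] 0.1883437857697536
yawstand 0.3031973239041935
yawstand 0.2871478968055592
yawstand 0.28166392883181324
yawstand 0.30076331449404403
pinball [ 0.42404272 -0.06098596  0.05      ]
cup [ 0.60361207 -0.15718327  0.075     ]
cup in stand [ 0.00334292 -0.18866536] pinball [-0.14395607 -0.04794549]
pin mid [ 0.44441113 -0.05227548] hinge [0.42301459 0.02481011]
[0.55066825 0.02399946 0.13265957]
[ 0.42340808 -0.0607378   0.06081076]
side bar near end [0.53006837 0.09283166 0.136     ] far [ 0.56971403 -0.03646834  0.136     ] ball [ 0.42567922 -0.06109574  0.05      ]
```

Emit:
arm_command(targets=[[4, -4.2, 0, 0.02, 5], [8, -8.4, 0, 0.04, 5], [12, -12.5, 0, 0.06, 5], [16, -16.7, 0, 0.079, 5], [20, -20.9, 0, 0.079, 5]])

```text
time: 0.72
position: [0.3353, -0.3157, 0.2224]
tool_rot: [0.99, 0.142, 0.0, -0.0]
ft_force: [1.3, 0.3, 0.1]
grip_width: 0.0516
```

```bash
cat >> h.py <<'E'
from scipy.spatial.transform import Rotation as Ro
def rel(P,ang=None):
    o=robot.get_obs(); R=Ro.from_quat(o['tool_rot']).as_matrix(); p=o['position']
    a=np.arctan2(R[1,0],R[0,0]); print('t',round(o['time'],2),'p',p.round(4),'ang',round(a,4),'w',round(o['grip_width'],4),'F',o['ft_force'].round(1),'M',o['moment'].round(2),'tilt',np.arccos(-R[2,2]).round(4))
    if P is not None: print('cm',(R.T@(np.array(P)-p)*100).round(2),'spin',None if ang is None else round(a-ang,3))
E
python3 -c "
from h import *
rel([.4456,-.0535,.15],.285)"
```

```text
t 0.72 p [ 0.3353 -0.3157  0.2224] ang 0.2841 w 0.0516 F [1.3 0.3 0.1] M [ 0.   -0.01 -0.04] tilt 0.0004
cm [ 17.93 -22.08   7.25] spin -0.001
```

Emit:
arm_command(targets=[[4.5, -5.5, 0, 0, 4], [9, -11, 0, 0, 4], [13.5, -16.6, 1, 0, 4], [17.9, -22.1, 3, 0, 4], [17.9, -22.1, 6, 0, 4]])

```text
time: 1.35
position: [0.4468, -0.0533, 0.1632]
tool_rot: [0.99, 0.143, 0.002, 0.001]
ft_force: [0.4, -0.6, 0.4]
grip_width: 0.04
```

```bash
python3 - <<'E'
from h import *
rel([.4456,-.0535,.031],.285)
for n in('top','side'): shot(n,n+'1')
a=cv2.imread('pics/top1.png')[145:255,185:325]; cv2.imwrite('pics/top1c.png',cv2.resize(a,None,fx=5.4,fy=5.4,interpolation=cv2.INTER_CUBIC))
a=cv2.imread('pics/side1.png')[150:260,190:330]; cv2.imwrite('pics/side1c.png',cv2.resize(a,None,fx=5.4,fy=5.4,interpolation=cv2.INTER_CUBIC))
E
```

```text
t 1.35 p [ 0.4468 -0.0533  0.1632] ang 0.2872 w 0.04 F [ 0.4 -0.6  0.4] M [-0.05 -0.03 -0.03] tilt 0.0055
cm [-0.18 -0.05 13.22] spin 0.002
```

View pics/side1c.png

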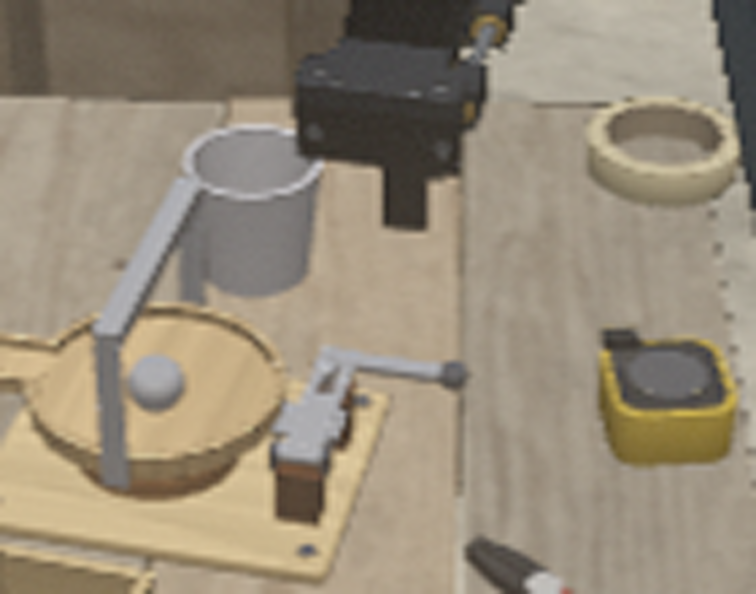

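View pics/top1c.png

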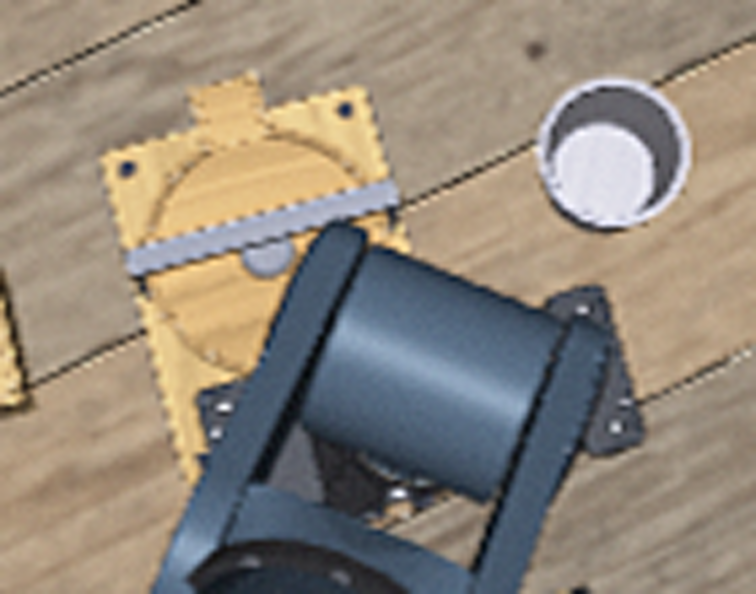

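```bash
python3 -c "
from h import *
rel([.4456,-.0535,.031],.285)"
```

```text
t 1.45 p [ 0.4425 -0.0512  0.1596] ang 0.2899 w 0.0401 F [-0.2  0.3  0.5] M [-0.01  0.03 -0.02] tilt 0.008
cm [ 0.3   0.38 12.86] spin 0.005
```

Emit:
arm_command(targets=[[0, 0, 2.5, 0, 4], [0, 0, 5, 0, 4], [0, 0, 7, 0, 4], [0, 0, 8, 0, 4], [0, 0, 8, 0, 4]])

```text
time: 2.08
position: [0.4445, -0.0556, 0.0824]
tool_rot: [0.99, 0.142, -0.0, -0.0]
ft_force: [0.6, -0.7, 0.4]
grip_width: 0.0404
```

```bash
python3 - <<'E'
from h import *
rel([.4456,-.0535,.031],.285)
shot('side','side2')
rel([.4456,-.0535,.031],.285)
a=cv2.imread('pics/side2.png')[150:260,190:330]; cv2.imwrite('pics/side2c.png',cv2.resize(a,None,fx=5.4,fy=5.4,interpolation=cv2.INTER_CUBIC))
E
```

```text
t 2.08 p [ 0.4445 -0.0556  0.0824] ang 0.2842 w 0.0404 F [ 0.6 -0.7  0.4] M [-0.03  0.01  0.04] tilt 0.0008
cm [ 0.17 -0.17  5.14] spin -0.001
t 2.12 p [ 0.4449 -0.0557  0.0829] ang 0.2843 w 0.04 F [ 0.2 -0.4  1. ] M [ 0.03 -0.05 -0.  ] tilt 0.0004
cm [ 0.13 -0.19  5.19] spin -0.001
```

View pics/side2c.png

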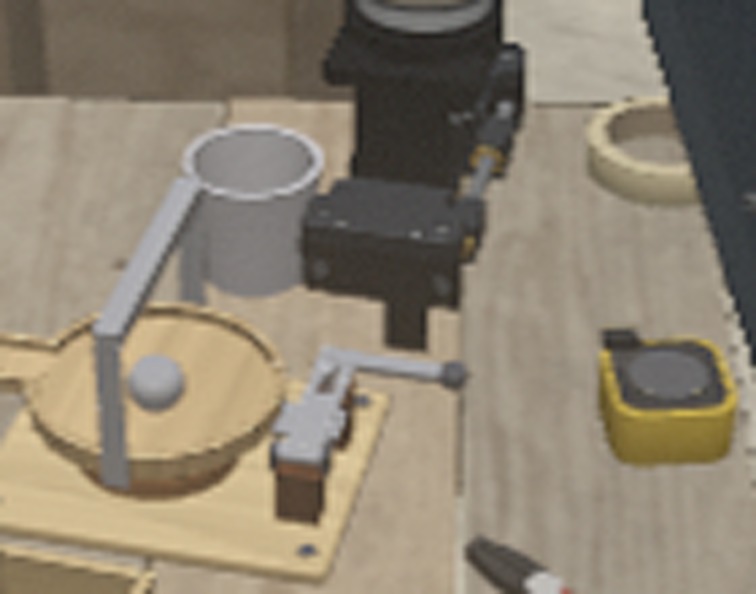

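The fingers (columns 388–428) sit above the pin, between the strap (345) and the end ball (453). I'll go down and grip.

Emit:
arm_command(targets=[[0.1, -0.2, 2, 0, 4], [0.1, -0.2, 4, 0, 4], [0.1, -0.2, 5.2, 0, 4], [0.1, -0.2, 5.2, 0, 4], [0.1, -0.2, 5.2, 0, 2]], newtons=12)

```text
time: 2.75
position: [0.4455, -0.0532, 0.0311]
tool_rot: [0.99, 0.142, 0.0, 0.0]
ft_force: [-0.5, 0.6, -0.5]
grip_width: 0.0354
```

Emit:
arm_command(targets=[[0, 0, 0, 0, 0.5], [0, 0, 0, 0, 0.5], [0, 0, 0, 0, 0.5], [0, 0, 0, 0, 0.5]], newtons=12)

```text
time: 3.25
position: [0.4454, -0.0535, 0.0307]
tool_rot: [0.99, 0.142, 0.0, 0.0]
ft_force: [-0.9, -3.1, 0.2]
grip_width: 0.0095
```

```bash
python3 - <<'E'
from h import *
rel([.4456,-.0535,.031],.285)
E
```

```text
t 3.25 p [ 0.4454 -0.0535  0.0307] ang 0.2851 w 0.0095 F [-0.9 -3.1  0.2] M [-0.63  0.1  -0.04] tilt 0.0012
cm [ 0.02  0.   -0.03] spin 0.0
```

Emit:
arm_command(targets=[[0, -0.09, -1.2, 0, 0.5], [0, -0.36, -2.36, 0, 0.5], [0, -0.8, -3.48, 0, 0.5], [0, -1.4, -4.52, 0, 0.5], [0, -2.15, -5.45, 0, 0.5]])

```text
time: 3.88
position: [0.4397, -0.0338, 0.0866]
tool_rot: [0.99, 0.143, 0.001, 0.002]
ft_force: [-3.3, -9.4, 4.7]
grip_width: 0.0101
```

```bash
python3 - <<'E'
from h import *
rel(None)
shot('side','side3')
a=cv2.imread('pics/side3.png')[120:260,190:330]; cv2.imwrite('pics/side3c.png',cv2.resize(a,None,fx=4.2,fy=4.2,interpolation=cv2.INTER_CUBIC))
E
```

```text
t 3.88 p [ 0.4397 -0.0338  0.0866] ang 0.2867 w 0.0101 F [-3.3 -9.4  4.7] M [-1.68  0.35 -0.04] tilt 0.0039
```

View pics/side3c.png

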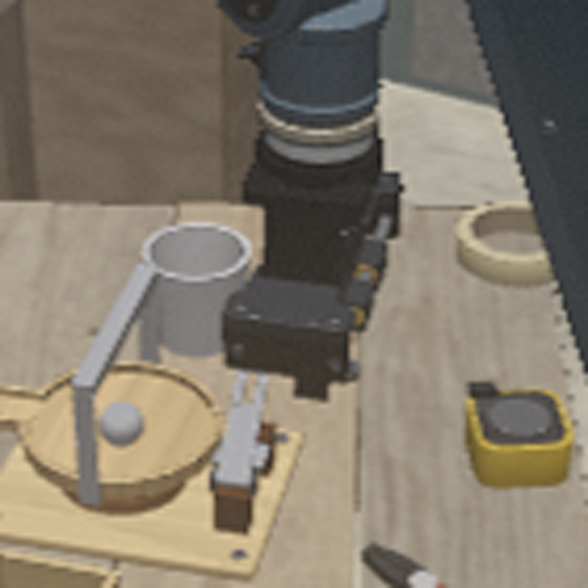

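Emit:
arm_command(targets=[[0, -0.78, -0.92, 0, 0.5], [0, -1.77, -1.6, 0, 0.5], [0, -2.85, -2.1, 0, 0.5], [0, -4.0, -2.45, 0, 0.5], [0, -5.18, -2.62, 0, 0.5]])

```text
time: 4.55
position: [0.4246, 0.018, 0.1121]
tool_rot: [0.99, 0.142, 0.001, 0.0]
ft_force: [1.2, -0.8, 0.5]
grip_width: 0.0097
```

```bash
python3 - <<'E'
from h import *
rel(None)
E
```

```text
t 4.55 p [0.4246 0.018  0.1121] ang 0.2846 w 0.0097 F [ 1.2 -0.8  0.5] M [-0.4  -0.21  0.03] tilt 0.0015
```

Emit:
arm_command(targets=[[0, -1.2, 0, 0, 0.5], [0, -2.39, 0.19, 0, 0.5], [0, -3.53, 0.55, 0, 0.5], [0, -4.61, 1.07, 0, 0.5], [0, -5.28, 1.5, 0, 0.5]])

```text
time: 5.18
position: [0.4095, 0.0688, 0.0957]
tool_rot: [0.99, 0.142, -0.0, -0.0]
ft_force: [1.8, -1.8, 1.2]
grip_width: 0.0094
```

```bash
python3 - <<'E'
from h import *
rel(None)
shot('side','side4')
a=cv2.imread('pics/side4.png')[120:260,190:330]; cv2.imwrite('pics/side4c.png',cv2.resize(a,None,fx=4.2,fy=4.2,interpolation=cv2.INTER_CUBIC))
E
```

```text
t 5.17 p [0.4095 0.0688 0.0957] ang 0.2852 w 0.0094 F [ 1.8 -1.8  1.2] M [-0.22 -0.23  0.  ] tilt 0.0002
```

View pics/side4c.png

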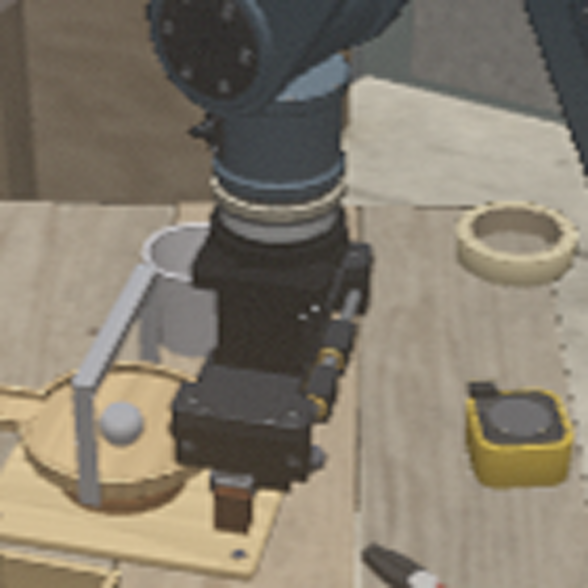

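The hasp is folded back, with the end ball showing at (315,458), and the pin measures at about θ≈2.2. Next I'll release it and rise.

Emit:
arm_command(targets=[[0, 0, 0, 0, 2.5], [0, 0, 0, 0, 3], [0, 0, 0, 0, 3], [0, 0, -3, 0, 3], [0, 0, -7, 0, 3]])

```text
time: 5.85
position: [0.4085, 0.0679, 0.1663]
tool_rot: [0.99, 0.142, -0.002, -0.0]
ft_force: [0.6, -0.6, -0.2]
grip_width: 0.0298
```

Emit:
arm_command(targets=[[0, 0, -4, 0, 4], [0, 0, -8, -0.15, 4], [0, 0, -9, -0.3, 4], [0, 0, -9, -0.45, 4], [0, 0, -9, -0.6, 4]])

```text
time: 6.48
position: [0.4091, 0.0679, 0.2565]
tool_rot: [0.903, 0.43, -0.0, -0.0]
ft_force: [-0.4, 0.2, -0.8]
grip_width: 0.0401
```

```bash
python3 - <<'E'
from h import *
rel([.55,.024,.20],.285+np.pi/2)
shot('side','side5')
a=cv2.imread('pics/side5.png')[120:260,190:330]; cv2.imwrite('pics/side5c.png',cv2.resize(a,None,fx=4.2,fy=4.2,interpolation=cv2.INTER_CUBIC))
E
```

```text
t 6.47 p [0.4091 0.0679 0.2565] ang 0.8892 w 0.0401 F [-0.4  0.2 -0.8] M [-0.02 -0.01 -0.01] tilt 0.0001
cm [ 5.47 13.7   5.65] spin -0.967
```

View pics/side5c.png

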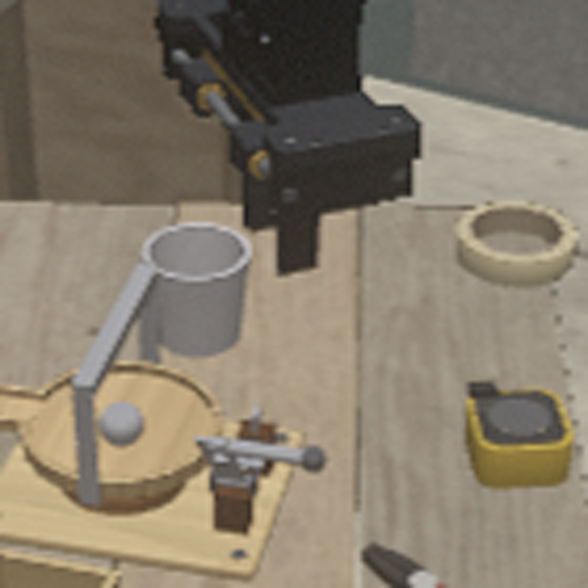

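Emit:
arm_command(targets=[[1.1, 2.8, 0, -0.18, 4], [2.2, 5.5, 0.5, -0.36, 4], [3.3, 8.2, 1, -0.54, 4], [4.4, 11, 1.5, -0.72, 4], [5.5, 13.7, 2, -0.9, 4]])

```text
time: 7.15
position: [0.5509, 0.0233, 0.2358]
tool_rot: [0.626, 0.78, -0.0, -0.0]
ft_force: [0.2, 0.4, -0.5]
grip_width: 0.04
```

Emit:
arm_command(targets=[[0, 0, 1, -0.067, 4], [0, 0, 2, -0.067, 4], [0, 0, 2, -0.067, 4]])

```text
time: 7.52
position: [0.5491, 0.024, 0.2152]
tool_rot: [0.602, 0.799, -0.001, -0.001]
ft_force: [0.1, -0.1, -0.2]
grip_width: 0.04
```

```bash
python3 - <<'E'
from h import *
rel([.55,.025,.109],.285+np.pi/2)
for n in('top','side'): shot(n,n+'6')
a=cv2.imread('pics/top6.png')[145:255,185:325]; cv2.imwrite('pics/top6c.png',cv2.resize(a,None,fx=5.4,fy=5.4,interpolation=cv2.INTER_CUBIC))
a=cv2.imread('pics/side6.png')[120:260,160:300]; cv2.imwrite('pics/side6c.png',cv2.resize(a,None,fx=4.2,fy=4.2,interpolation=cv2.INTER_CUBIC))
E
```

```text
t 7.53 p [0.5491 0.024  0.2152] ang 1.8498 w 0.04 F [ 0.1 -0.1 -0.2] M [-0.04 -0.15 -0.05] tilt 0.0032
cm [ 0.06  0.14 10.62] spin -0.006
```

View pics/side6c.png

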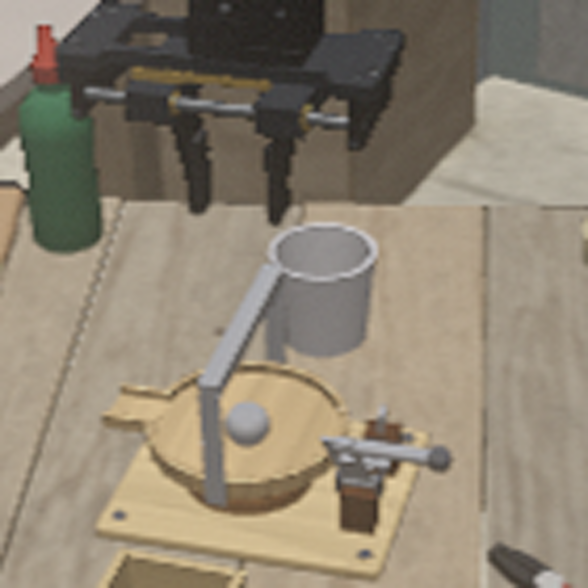

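View pics/top6c.png

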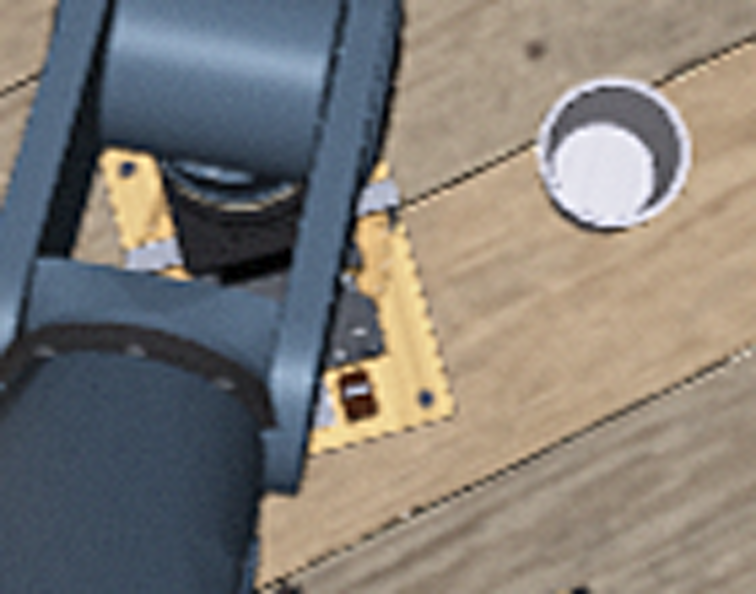

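The jaws (columns 200 and 278) straddle the line of the bar, the hasp is still open, and the ball is centred. I'll descend in two stages.

Emit:
arm_command(targets=[[0, 0.1, 2.5, 0, 4], [0, 0.1, 5, 0, 4], [0, 0.1, 6, 0, 4], [0, 0.1, 6.5, 0, 4], [0, 0.1, 6.5, 0, 4]])

```text
time: 8.25
position: [0.5518, 0.0241, 0.1517]
tool_rot: [0.601, 0.799, 0.0, 0.0]
ft_force: [-0.1, 0.2, 0.6]
grip_width: 0.0398
```

```bash
python3 - <<'E'
from h import *
rel([.55,.025,.109],.285+np.pi/2)
for n in('side',): shot(n,n+'7')
rel([.55,.025,.109],.285+np.pi/2)
a=cv2.imread('pics/side7.png')[120:260,160:300]; cv2.imwrite('pics/side7c.png',cv2.resize(a,None,fx=4.2,fy=4.2,interpolation=cv2.INTER_CUBIC))
E
```

```text
t 8.25 p [0.5518 0.0241 0.1517] ang 1.8517 w 0.0398 F [-0.1  0.2  0.6] M [ 0.05 -0.06 -0.03] tilt 0.0008
cm [ 0.14 -0.15  4.27] spin -0.004
t 8.3 p [0.552  0.024  0.1519] ang 1.8517 w 0.04 F [ 0.5 -0.5  0.1] M [-0.01 -0.11 -0.01] tilt 0.0014
cm [ 0.15 -0.17  4.29] spin -0.004
```

View pics/side7c.png

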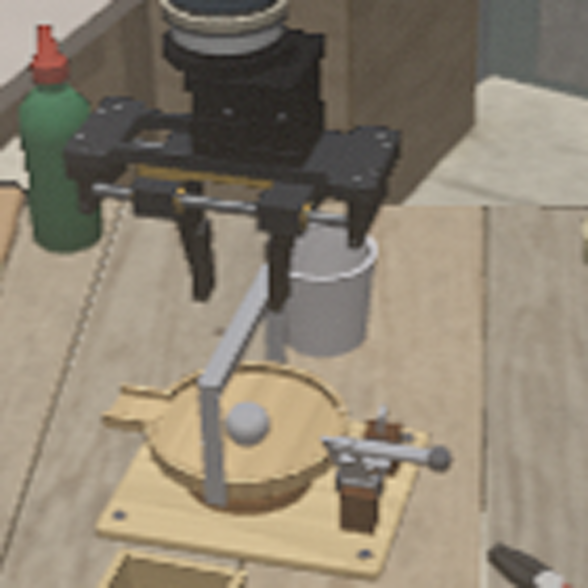

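Emit:
arm_command(targets=[[0.15, -0.15, 2, 0, 4], [0.15, -0.15, 3.5, 0, 4], [0.15, -0.15, 4.3, 0, 4], [0.15, -0.15, 4.3, 0, 4], [0.15, -0.15, 4.3, 0, 3]], newtons=10)

```text
time: 8.93
position: [0.55, 0.025, 0.1086]
tool_rot: [0.601, 0.799, 0.0, 0.0]
ft_force: [0.7, 0.3, 0.3]
grip_width: 0.0356
```

Emit:
arm_command(targets=[[0, 0, 0, 0, 2.2], [0, 0, 0, 0, 1.8], [0, 0, 0, 0, 1.4], [0, 0, 0, 0, 1], [0, 0, 0, 0, 1]], newtons=10)

```text
time: 9.55
position: [0.5506, 0.025, 0.1087]
tool_rot: [0.601, 0.799, 0.001, 0.001]
ft_force: [2.5, 0.6, 1.3]
grip_width: 0.0141
```

```bash
python3 - <<'E'
from h import *
for n in('side',): shot(n,n+'8')
rel([.55,.025,.109],.285+np.pi/2)
a=cv2.imread('pics/side8.png')[120:260,160:300]; cv2.imwrite('pics/side8c.png',cv2.resize(a,None,fx=4.2,fy=4.2,interpolation=cv2.INTER_CUBIC))
E
```

```text
t 9.6 p [0.5505 0.0251 0.1087] ang 1.8517 w 0.0139 F [2.1 0.8 1.9] M [ 0.12 -0.49  0.04] tilt 0.0022
cm [ 0.01 -0.05 -0.03] spin -0.004
```

View pics/side8c.png

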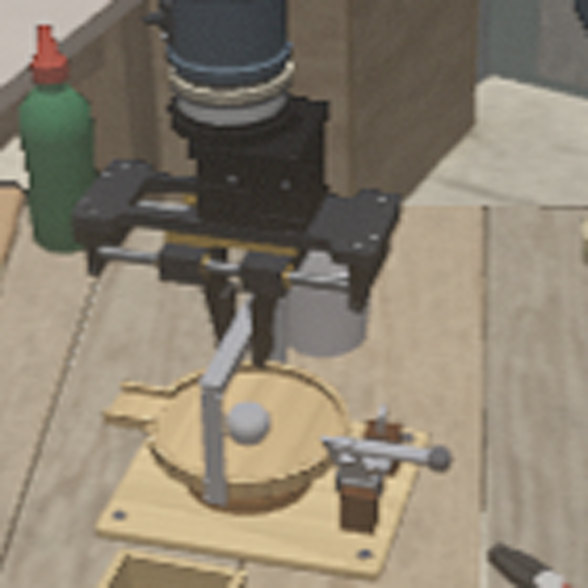

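Emit:
arm_command(targets=[[0, 0, 0, 0, 1], [0, 0, 0, 0, 1], [0, 0, -0.1, 0, 1], [0, 0, -0.3, 0, 1], [0, 0, -0.6, 0, 1]], newtons=45)

```text
time: 10.22
position: [0.5482, 0.0252, 0.1136]
tool_rot: [0.601, 0.799, -0.001, -0.001]
ft_force: [0.1, -0.0, -3.5]
grip_width: 0.0135
```

Emit:
arm_command(targets=[[0, 0, -0.4, 0, 1], [0, 0, -0.9, 0, 1], [0, 0, -1.4, 0, 1], [0, 0, -1.8, 0, 1], [0, 0, -2.0, 0, 1]])

```text
time: 10.85
position: [0.5497, 0.0251, 0.1347]
tool_rot: [0.601, 0.799, 0.0, 0.0]
ft_force: [0.5, -0.4, -4.0]
grip_width: 0.0132
```

```bash
python3 - <<'E'
from h import *
for n in('side',): shot(n,n+'9')
rel(None)
a=cv2.imread('pics/side9.png')[120:260,160:300]; cv2.imwrite('pics/side9c.png',cv2.resize(a,None,fx=4.2,fy=4.2,interpolation=cv2.INTER_CUBIC))
E
```

```text
t 10.9 p [0.5497 0.0251 0.1348] ang 1.8518 w 0.0133 F [ 0.3  0.3 -1.3] M [ 0.01 -0.14 -0.01] tilt 0.0006
```

View pics/side9c.png

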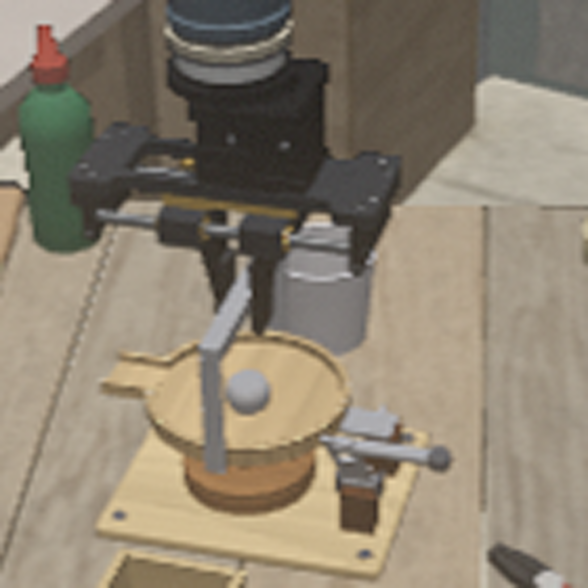

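The dish has lifted level, with the ball in the middle. I'll keep going up.

Emit:
arm_command(targets=[[0, 0, -0.3, 0, 1], [0, 0, -0.9, 0, 1], [0, 0, -1.6, 0, 1], [0, 0, -2.3, 0, 1], [0, 0, -3.0, 0, 1]])

```text
time: 11.52
position: [0.5496, 0.0251, 0.1649]
tool_rot: [0.601, 0.799, 0.0, 0.0]
ft_force: [1.1, 0.5, -2.6]
grip_width: 0.0135
```

Emit:
arm_command(targets=[[0, 0, -0.7, 0, 1], [0, 0, -1.4, 0, 1], [0, 0, -2.1, 0, 1], [0, 0, -2.8, 0, 1], [0, 0, -3.5, 0, 1]])

```text
time: 12.15
position: [0.5495, 0.0251, 0.1997]
tool_rot: [0.601, 0.799, 0.0, -0.0]
ft_force: [0.1, 1.1, -2.2]
grip_width: 0.0136
```

Emit:
arm_command(targets=[[0, 0, -0.6, 0, 1], [0, 0, -0.9, 0, 1], [0, 0, -1.0, 0, 1], [0, 0, -1.0, 0, 1]])

```text
time: 12.65
position: [0.5495, 0.0251, 0.2091]
tool_rot: [0.601, 0.799, -0.0, -0.0]
ft_force: [0.9, -0.6, -4.5]
grip_width: 0.0136
```

```bash
python3 - <<'E'
from h import *
for n in('side',): shot(n,n+'10')
rel([.55,.025,.22])
a=cv2.imread('pics/side10.png')[100:240,160:300]; cv2.imwrite('pics/side10c.png',cv2.resize(a,None,fx=4.2,fy=4.2,interpolation=cv2.INTER_CUBIC))
E
```

```text
t 12.7 p [0.5494 0.0251 0.2091] ang 1.8518 w 0.0136 F [ 0.5  0.1 -3.3] M [-0.02 -0.1  -0.04] tilt 0.0005
cm [-0.03  0.05 -1.1 ] spin None
```

View pics/side10c.png

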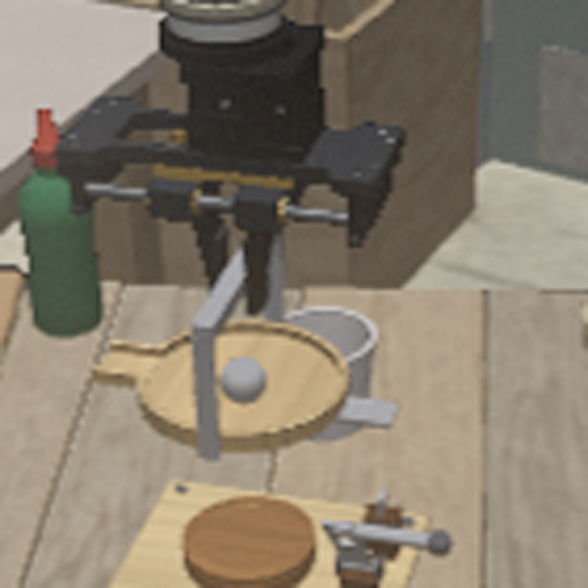

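Emit:
arm_command(targets=[[0, 0, 0, 0.02, 1], [0, 0, 0, 0.06, 1], [0, 0, 0, 0.12, 1], [0, 0, 0, 0.19, 1], [0, 0, 0, 0.26, 1]])

```text
time: 13.32
position: [0.5495, 0.0251, 0.209]
tool_rot: [0.701, 0.713, -0.0, -0.0]
ft_force: [-0.1, -0.2, -2.6]
grip_width: 0.0136
```

Emit:
arm_command(targets=[[0, 0, 0, 0.07, 1], [0, 0, 0, 0.14, 1], [0, 0, 0, 0.21, 1], [0, 0, 0, 0.28, 1], [0, 0, 0, 0.35, 1]])

```text
time: 13.95
position: [0.5495, 0.0251, 0.209]
tool_rot: [0.814, 0.581, -0.0, -0.0]
ft_force: [0.2, 0.8, -4.2]
grip_width: 0.0133
```

```bash
python3 - <<'E'
from h import *
for n in('side',): shot(n,n+'11')
rel([.55,.025,.209],1.8518-1.563)
a=cv2.imread('pics/side11.png')[100:240,160:300]; cv2.imwrite('pics/side11c.png',cv2.resize(a,None,fx=4.2,fy=4.2,interpolation=cv2.INTER_CUBIC))
E
```

```text
t 14.0 p [0.5495 0.0251 0.2091] ang 1.2373 w 0.0134 F [-0.3 -0.4 -2. ] M [-0.01 -0.07  0.03] tilt 0.0004
cm [0.01 0.05 0.01] spin 0.949
```

View pics/side11c.png

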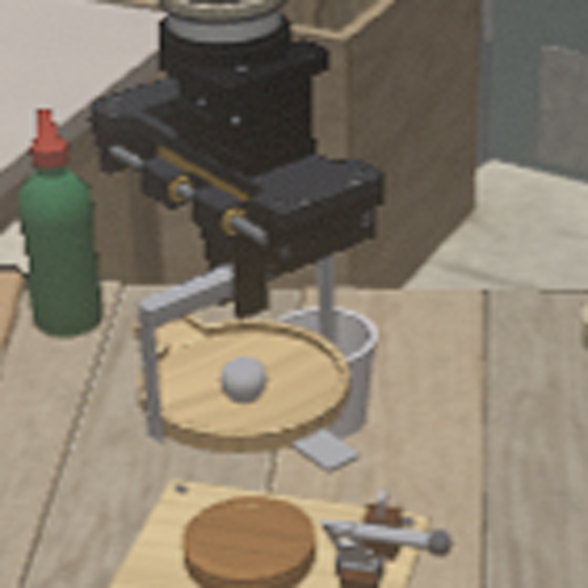

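The spout is turning towards the cup, the ball is centred and the dish is level. I'll finish the turn.

Emit:
arm_command(targets=[[0, 0, 0, 0.05, 1], [0, 0, 0, 0.12, 1], [0, 0, 0, 0.19, 1], [0, 0, 0, 0.26, 1], [0, 0, 0, 0.33, 1]])

```text
time: 14.62
position: [0.5495, 0.0251, 0.2091]
tool_rot: [0.898, 0.439, -0.0, -0.0]
ft_force: [-0.4, -0.6, -2.8]
grip_width: 0.0137
```

Emit:
arm_command(targets=[[0, 0, 0, 0.07, 1], [0, 0, 0, 0.14, 1], [0, 0, 0, 0.21, 1], [0, 0, 0, 0.28, 1], [0, 0, 0, 0.35, 1]])

```text
time: 15.25
position: [0.5495, 0.0251, 0.2091]
tool_rot: [0.961, 0.276, -0.0, -0.0]
ft_force: [0.0, 0.1, -2.7]
grip_width: 0.0136
```

Emit:
arm_command(targets=[[0, 0, 0, 0.07, 1], [0, 0, 0, 0.13, 1], [0, 0, 0, 0.17, 1], [0, 0, 0, 0.19, 1], [0, 0, 0, 0.2, 1]])

```text
time: 15.88
position: [0.5495, 0.0251, 0.2092]
tool_rot: [0.984, 0.18, -0.0, -0.0]
ft_force: [0.6, -0.3, -3.1]
grip_width: 0.0136
```

```bash
python3 - <<'E'
from h import *
rel([.55,.025,.209],1.8518-1.563)
E
```

```text
t 15.88 p [0.5495 0.0251 0.2092] ang 0.3617 w 0.0136 F [ 0.6 -0.3 -3.1] M [ 0.01 -0.01  0.05] tilt 0.0001
cm [0.04 0.02 0.02] spin 0.073
```

Emit:
arm_command(targets=[[0, 0, 0, 0.03, 1], [0, 0, 0, 0.06, 1], [0, 0, 0, 0.073, 1], [0, 0, 0, 0.073, 1], [0, 0, 0, 0.073, 1]])

```text
time: 16.5
position: [0.5496, 0.0251, 0.2093]
tool_rot: [0.99, 0.144, -0.0, 0.0]
ft_force: [1.1, 0.7, -2.5]
grip_width: 0.0135
```

Emit:
arm_command(targets=[[0, 0, 0, 0, 1], [0, 0, 0, 0, 1], [0, 0, 0, 0, 1], [0, 0, 0, 0, 1], [0, 0, 0, 0, 1]])

```text
time: 17.12
position: [0.5496, 0.0251, 0.2093]
tool_rot: [0.99, 0.144, 0.0, -0.0]
ft_force: [0.4, 0.3, -2.3]
grip_width: 0.0135
```

```bash
python3 - <<'E'
from h import *
for n in('top','side'): shot(n,n+'12')
rel(None)
a=cv2.imread('pics/top12.png')[145:255,185:325]; cv2.imwrite('pics/top12c.png',cv2.resize(a,None,fx=5.4,fy=5.4,interpolation=cv2.INTER_CUBIC))
a=cv2.imread('pics/side12.png')[100:240,160:300]; cv2.imwrite('pics/side12c.png',cv2.resize(a,None,fx=4.2,fy=4.2,interpolation=cv2.INTER_CUBIC))
E
```

```text
t 17.23 p [0.5496 0.0251 0.2092] ang 0.2888 w 0.0136 F [-0.2  1.  -3.5] M [-0.06 -0.01  0.  ] tilt 0.0001
```

View pics/side12c.png

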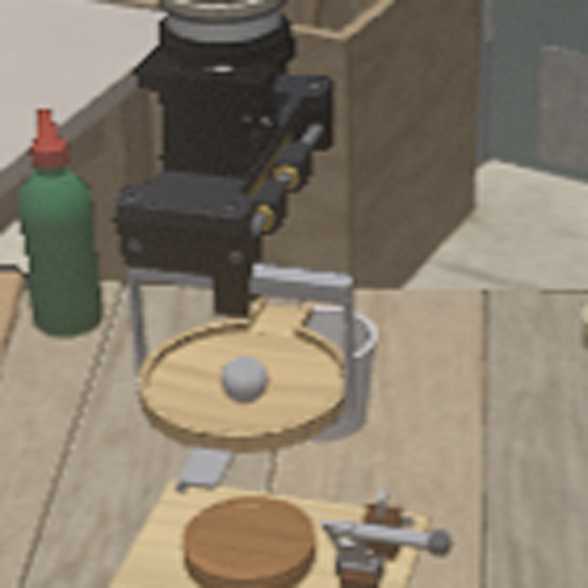

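View pics/top12c.png

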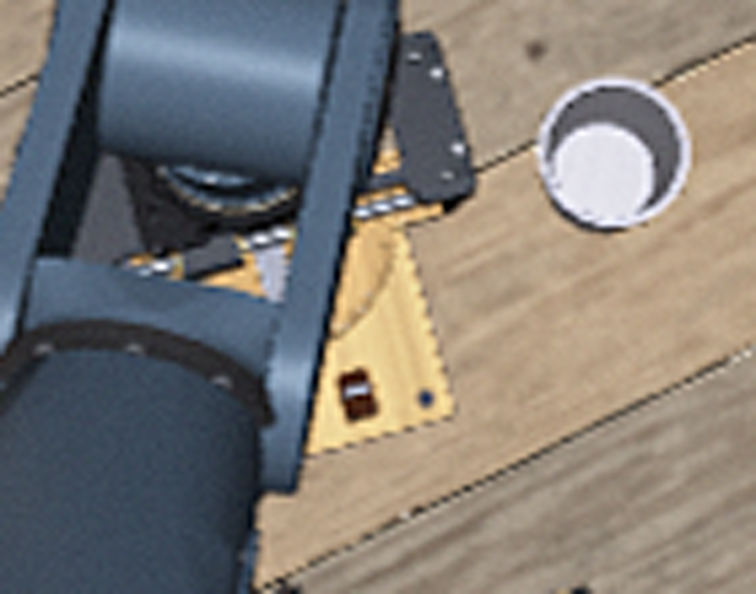

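View pics/side12.png

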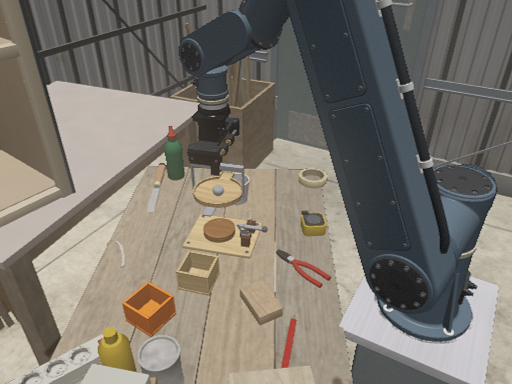

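```bash
python3 - <<'E'
from h import *
c=lambda P:[round(float(x),1) for x in ((np.array(proj('side',P))-[160,100]+.5)*4.2)]
a=.2888-np.pi/2+.0
z0=.038+.1002
u=np.array([np.cos(a),np.sin(a),0]);m=np.array([.5496,.0251,z0])
print('ball',c(m+[0,0,.015]),'spout tip',c(m+.095*u+[0,0,.018]),'ear',c(m-.095*u+[0,0,.012]))
cup=np.array([.6036,-.1572]); d=cup-m[:2]; w=np.array([-u[1],u[0]])
print('cup in dish',d@u[:2],d@w[:2], 'cup mouth proj',c([*cup,.075]))
hp=[.5496-.1171-.2812*.082,.0251-.0343+.96*.082,.115]; print('pin open expected',c(hp))
E
```

```text
ball [244.1, 381.7] spout tip [286.1, 302.4] ear [196.1, 472.1]
cup in dish 0.19012960247408178 -0.0001557660028657632 cup mouth proj [326.0, 333.6]
pin open expected [403.1, 536.6]
```

The projections agree with the picture: ball predicted (244,382), seen (243,380); spout tip predicted (286,302), seen about (283,308); open pin predicted (403,537), seen about (400,538). I'm handing in.

```bash
python3 - <<'E'
from h import *
print(robot.hand_in()); rel(None)
E
```

```text
the job is handed in; nothing more can be done
None
the job is handed in; nothing more can be done
```

I gripped the hasp's pin, swung it over to about 2.2 rad and left it open. Then I gripped the bail bar at 45 N and lifted the dish 10 cm straight up. Last, I turned it about 90° clockwise, so the spout points at the round cup on the stand's right, and handed in at about 17.2 s with the dish still held.

**Last checks, before handing in:**
- **Pose:** the tool is still, with a tilt below 0.001 rad and a jaw opening of 13.6 mm on the 14 mm bar. The dish is about 10 cm above its seat.
- **Spout:** from the calibration, the cup's centre lies about 190 mm ahead along the spout line and less than 1 mm to the side of it. That cup position is good to a few mm.
- **Ball and hasp:** the side picture shows the ball in the middle of the dish, within about 2 enlarged pixels of where it should be, and the hasp folded back.
- **Bystanders:** cup, bin, tape roll and wood block look unmoved in the last pictures.

No check failed. The top camera's view of the dish was blocked by the arm at the end, so dish and ball were checked from the side view only. The dish's own tilt was not measured, only judged by eye. An early swing of the hasp met up to about 10 N of sideways force because my estimate of the hinge position was 1–2 mm off; it eased once I corrected for that.

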